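Unlock the eccentric stop and push the vial slide into the light beam

ROBOT

A 6-joint arm with a two-finger parallel gripper is mounted at the origin on the work surface. World frame = base frame: x ahead of the robot, y to its left, z up, the work surface at z = 0. Lengths are in mm, angles in rad, forces in N, time in s.
With the tool pointing down it reaches from about 300 to 875 mm from the base axis. Payload 4.2 kg.
Tool frame: the origin (TCP) lies at the very end of the fingers, on their centre line; the grasp point (between the pads) lies 19 mm behind it (r.grip_depth is the distance from the TCP to the grasp point, in mm); z points along the fingers, y is the line along which they close (so a half turn about z gives the same grasp; the last joint's range is limited). The gripper opens to 85 mm and grips with 20 to 120 N. Pads are 22 mm wide; open, the fingers measure 114 mm over their backs; the gripper's body (76 mm by 85 mm) begins 54 mm behind the grasp point. The pads swing forward as they close: fully open they stand 13 mm farther back than shut.
Start: joints at [-1.367, 0.32, 1.565, -0, 1.257, -0.02], TCP at [127.615, -560.674, 231.338] pointing down, gripper open.
Joint ranges: [-3.11, 3.11], [-0.84, 2.01], [0.21, 2.61], [-1.34, 4.49], [0.05, 2.63], [-2.56, 2.56]. Speed limits (rad/s): [2.57, 2.57, 3.14, 3.14, 3.14, 3.14].

INTERFACE

Orientations are given as a unit quaternion [w, x, y, z].
In Python, from bench import r gives the robot as it stands. Calls block until the motion is done:
- r.move_pose(position, orientation): joint-space move of the TCP to a pose.
- r.move_straight(position, frame=None, speed=150, contact_N=None): straight line of the TCP; frame=None keeps the orientation; speed is the mean speed in mm/s. With contact_N (N) it stops when the force on the tool has changed by that much, and returns True; else False.
- r.set_joints(angles): joint-space move.
- r.grip(opening, force=None): finger opening in mm; force is the grip in N (None keeps the last); returns when the fingers have stopped.
- r.dwell(seconds).
- r.solve_ik(position, orientation): joint angles nearest the present ones, or None.
- r.get_image(name): name is "scene" or "top"; returns the picture (480x640x3 uint8, red, green, blue); there is no depth.
- r.calibration(name): a dict with "intrinsics" (3x3 intrinsics, pixels), "R" (3x3) and "t" (3): a world point X has camera coordinates R X + t. Camera axes: x right, y down, z forward; pixel columns grow to the right and rows downward; lengths in mm; the calibration is good to about 2 mm. A picture is of the moment at which its call begins. calibration takes no time and is no camera call.
A pose or a line that the arm cannot do raises r.Unreachable and nothing moves.
- r.sign_off(): hands the job in; it is judged then, once.
Readings, each from a call of its own:
- r.get_t(): time.
- r.get_joints(): joint angles.
- r.get_qd(): joint speeds.
- r.get_effort(): joint torques, N m.
- r.get_tool_pos(): TCP position.
- r.get_orientation(): TCP orientation.
- r.get_wrist_force(): force on the tool from outside, world axes, zero at the start.
- r.get_torque(): the same for the moment, N m.
- r.get_grip_width(): finger opening in mm.
- r.get_grip_force(): force on a finger pad.
Only numpy, scipy, OpenCV 4.12 (cv2) and the standard library are available. Lean on these libraries where they do the work, as an engineer would, in place of code of your own. Each camera call takes 0.05 s, during which the arm holds its last target. There are 200 camera calls.

TASK

On the small optical bench, first turn the eccentric cam to its low point by pushing its lever round with the fingertips, until the lever points straight away from the vial slide, over the index mark on the base plate. Then push the slide forward by its upright plate, towards the cam, until it is fully home with the vial between the lamp and the detector. Only push from outside: do not take the lever's post or the plate between the fingers, do not advance the slide before the cam is turned, and leave the bottle, beaker, jar and tip box where they stand.

Things in the scene. Friction and masses are not known exactly. Their poses are not given: they have to be found in the camera images.
- bench: Fixed optical bench: dark base plate, x -170 to 150, y -90 to 90 mm, top 12 mm above the work surface. Origin at work-surface height on the slide line; +x = the slide's forward direction (push plate towards cam), within 0.5 rad of the robot's left. Lamp and detector blocks, 44 x 45 mm, at x -62, y -57.5 and 57.5 mm, tops 66 mm up (fins 71 mm). Cam axis at x 55, y 0 mm.
- cam (a joint): Cam angle, rad, growing counter-clockwise seen from above. 0 = low point faces the slide and the lever points along bench +x over the index mark; in the bench frame the lever points along (cos, sin) of it. Starts at 1.5 to 2.4 (lever on bench +y, the robot's side); range -0.9 to 2.7. No stop at 0; stays where left. Stiff: 0.28 N m, about 5 N at the post.
- cam_axis (a point): Point on the cam's upright turning axis, 40 mm above the work surface. The steel disc has radius 30 mm, its centre 16 mm off the axis towards the lever, 18 to 40 mm above the work surface; only within about 0.5 rad of the low point can the slide go fully home.
- lever_post (a point): Middle of the upright round post at the lever's end, 16 mm diameter, reaching from 48 to 98 mm above the work surface; this point is 73 mm up, 62 mm from the cam's axis. The lever bar below it is 14 mm wide, its top 48 mm above the work surface. Its x axis points outward along the lever.
- slide (a joint): Forward travel of the vial slide along bench +x, m: 0 = fully back, 0.032 = fully home (end stop). It starts between 0 and 0.003, slides with about 2 N of friction and stays where it is left. With the cam not at its low point the nose runs against the disc and the slide stops short.
- push_plate (a point): Centre of the slide's upright push plate at its rear end, 8 mm thick (bench x), 60 mm wide (bench y), reaching from 42 to 95 mm above the work surface; this point is 68 mm up. Axes as the bench's. Push its rear (-x) face. Vial and holder stand on the slide 23 mm ahead of it, vial top 92 mm above the work surface.
- nose_face (a point): Centre of the front face of the slide's nose, 44 mm wide, 16 mm high, the face that meets the cam; 29 mm above the work surface.
- bottle_mid (a point): Bystander: amber bottle, 72 mm diameter, 150 mm high; its centre.
- beaker_mid (a point): Bystander: glass beaker, 68 mm diameter, 85 mm high; its centre.
- jar_mid (a point): Bystander: small clear jar with white cap, 44 mm diameter, 55 mm high; its centre.
- tipbox_mid (a point): Bystander: blue pipette-tip box with clear lid, 85 x 120 mm, 75 mm high; its centre.

How it is judged (in metres and radians):
On the way, in this order (a step that is already met when the one before it is completed fails the run):
1. the cam is turned to its low point while the slide is still back (value of joint cam between -0.35 and 0.35 rad and value of joint slide below 0.012 m), for 0.2 s.
2. the slide is pushed home (value of joint cam between -0.35 and 0.35 rad and value of joint slide above 0.0285 m), for 0.2 s.
At the end, for the whole second after the job is handed in: The cam rests within 0.35 rad (20 degrees) of its low point, the slide rests within 3.5 mm of fully home, and the bottle, beaker, jar and tip box are within 20 mm of where they stood (all of step 2 and velocity of joint slide between -0.005 and 0.005 m/s and velocity of joint cam between -0.05 and 0.05 rad/s and distance of each of bottle_mid, beaker_mid, jar_mid, tipbox_mid from where it was at the start of the episode below 0.02 m); the robot touches nothing.
It fails at once if the bottle, beaker, jar or tip box is moved more than 20 mm, lifted or tipped over (distance of any of bottle_mid, beaker_mid, jar_mid, tipbox_mid from where it was at the start of the episode above 0.02 m or angle between any of bottle_mid, beaker_mid, jar_mid, tipbox_mid's own z axis and vertical above 0.35 rad).
It fails at once if the slide is pushed forward more than 12 mm while the cam is still away from its low point (more than 0.45 rad) (value of joint slide above 0.012 m and (value of joint cam above 0.45 rad or value of joint cam below -0.45 rad)).
It fails at once if the lever's post is taken between the fingers (it is to be pushed from outside) (horizontal distance between the grasp point and lever_post below 0.009 m and height (world z) of the grasp point below 0.1 m).
It fails at once if the push plate is taken between the fingers (it is to be pushed from outside) (x of the grasp point in the frame of push_plate between -0.008 and 0.008 m and y of the grasp point in the frame of push_plate between -0.035 and 0.035 m and height (world z) of the grasp point below 0.097 m).
It also fails if it takes over 56 s, if anything falls off the work surface, if the arm or the gripper's body presses on something with over 40 N, if the wrist force passes 120 N, or if a joint passes its speed limit or range.

## Working session

There is one attempt and no reset: what is moved stays moved. The work goes in short steps, each a Python script; the robot and the scene stay as the last script left them, time stands still between calls to the robot, and variables do not carry over. Pictures are saved under pics/ and viewed, at most 10 in all, crops included, and the job is handed in when it is done.

```bash
mkdir -p pics
python3 - <<'E'
from bench import r
import cv2,numpy as np
for n in("scene","top"):
    cv2.imwrite(f"pics/{n}0.png",r.get_image(n)[:,:,::-1])
    c=r.calibration(n);print(n,c["intrinsics"],-np.array(c["R"]).T@np.array(c["t"]),c["R"])
print(r.get_t(),r.get_orientation())
E
```

```text
scene [[542.04465185   0.         323.86121779]
 [  0.         542.04465185 240.94892892]
 [  0.           0.           1.        ]] [ 805.62731456 -342.17251535  763.66405126] [[ 0.85655311  0.5159265  -0.01168824]
 [ 0.42227248 -0.71372654 -0.55882052]
 [-0.29665252  0.47372383 -0.82920625]]
top [[599.35271829   0.         314.59521607]
 [  0.         599.35271829 232.54623636]
 [  0.           0.           1.        ]] [ 486.13565322   47.16822844 1156.92947388] [[-0.01962373 -0.999353   -0.03014109]
 [-0.99699384  0.02181969 -0.07434499]
 [ 0.07495456  0.02859155 -0.99677697]]
0.1 [-8.08131582e-04  9.93749591e-01  1.11629276e-01 -4.86195082e-05]
```

View pics/scene0.png

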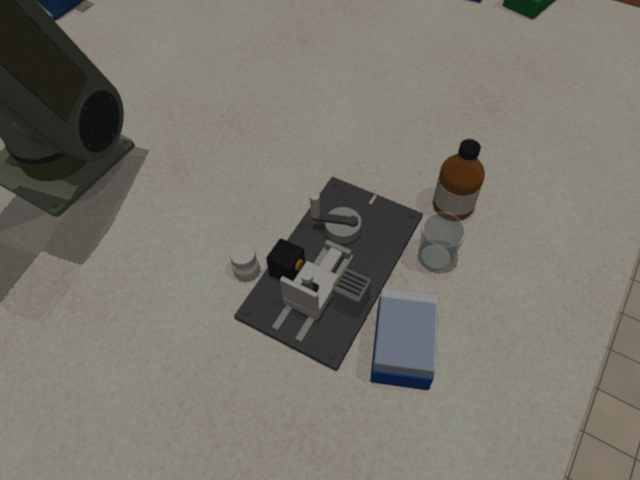

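View pics/top0.png

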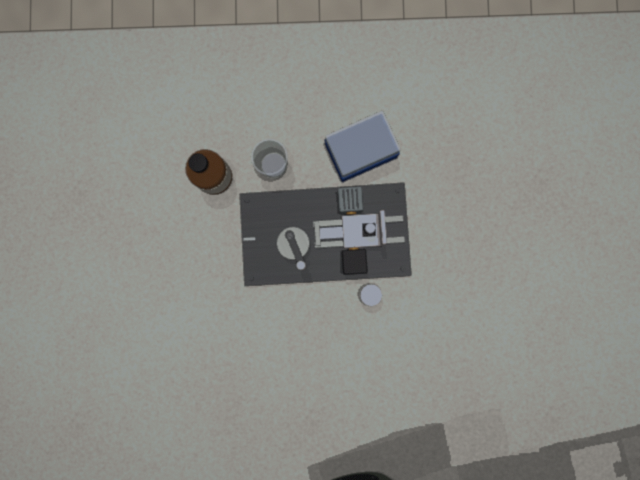

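The top view shows the plate with corners near (240,193), (405,183), (411,276) and (245,286). The index mark is at (249,239), the cam axis at about (290,236), the lever post top at (301,265), the push plate at about (383,228) and the jar at (371,295). Bench +x points left in the image.

```bash
cat > h.py <<'E'
from bench import r
import cv2,numpy as np
def ray(n,uv,z):
    c=r.calibration(n);R=np.array(c["R"]);t=np.array(c["t"]);C=-R.T@t
    d=R.T@np.linalg.solve(np.array(c["intrinsics"]),[uv[0],uv[1],1.]);return C+d*(z-C[2])/d[2]
E
python3 - <<'E'
from h import *
im=cv2.imread("pics/top0.png")
m=(im.max(2)<75).astype(np.uint8);m[:180]=0;m[300:]=0;m[:,:236]=0;m[:,420:]=0
m=cv2.morphologyEx(m,cv2.MORPH_OPEN,np.ones((3,3),np.uint8))
c=max(cv2.findContours(m,0,2)[0],key=cv2.contourArea)
rect=cv2.minAreaRect(cv2.convexHull(c));b=cv2.boxPoints(rect);print(rect,b)
P=np.array([ray("top",p,12)[:2] for p in b]);print(P.round(1))
w=cv2.minAreaRect(P.astype(np.float32));print("size",w)
ctr=P.mean(0)
s=P[P[:,1].argsort()];x=(s[2:].mean(0)-s[:2].mean(0));L=np.linalg.norm(x);x/=L;y=np.array([-x[1],x[0]])
O=ctr+10*x
print("len",L,"O",O,"x",x,"yaw-90",np.degrees(np.arctan2(x[1],x[0]))-90)
f=lambda p:[(p[:2]-O)@x,(p[:2]-O)@y]
print("index",f(ray("top",(249,239),12)),"post",f(ray("top",(301,265),98)),"plate",f(ray("top",(383,228),95)),"jar",f(ray("top",(371,295),55)),
"bottle",f(ray("top",(199,161),150)),"beaker",f(ray("top",(270,155),85)),"tipbox",f(ray("top",(362,145),75)))
np.save("b.npy",[O,x,y])
v=cv2.resize(im[170:310,220:430],None,fx=3.8,fy=3.8,interpolation=2);cv2.imwrite("pics/c1.png",v)
E
```

```text
((324.54486083984375, 234.2620849609375), (91.95868682861328, 165.3612060546875), 86.633544921875) [[239.30693 193.21725]
 [404.3828  183.50693]
 [409.78278 275.30692]
 [244.70691 285.01724]]
[[651.6 224.1]
 [662.8 -94.2]
 [486.9 -99. ]
 [474.6 215.5]]
size ((568.6935424804688, 61.8238525390625), (177.19976806640625, 318.51837158203125), 2.012296438217163)
len 316.6666848588167 O [568.64307791  71.59104434] x [-0.03708477  0.99931212] yaw-90 2.125288415102048
index [np.float64(134.84889375584459), np.float64(1.0848810189833618)] post [np.float64(33.29999253181296), np.float64(58.63915293603551)] plate [np.float64(-115.41206972358201), np.float64(1.5100582923663957)] jar [np.float64(-89.16497300642835), np.float64(119.56699041378091)] bottle [np.float64(195.24164324769643), np.float64(-127.57566145557134)] beaker [np.float64(79.26000843792185), np.float64(-144.08730133373018)] tipbox [np.float64(-88.91726781370281), np.float64(-154.08261009089773)]
```

View pics/c1.png

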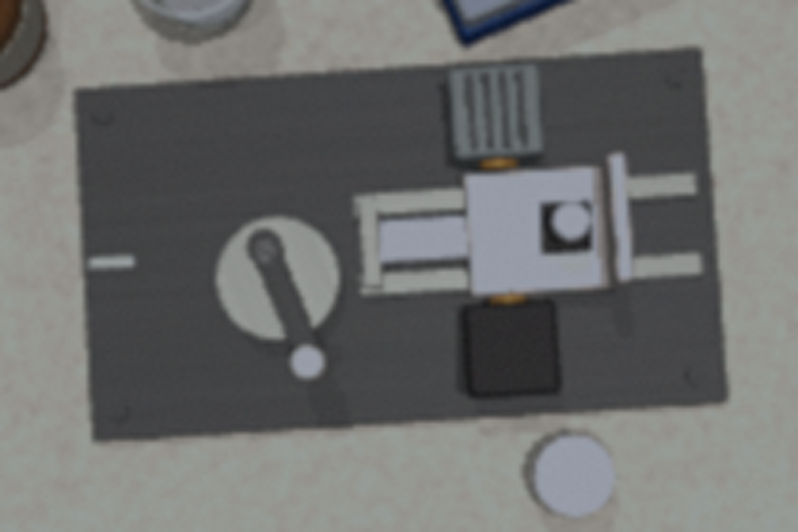

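Bench pose found: the cam is at about 1.93 rad and the plate sits near its start. Next I sweep the lever with the fingers closed, keeping the tool turned with the lever.

```bash
cat >> h.py <<'E'
O,bx,by=np.load("b.npy");B=np.arctan2(bx[1],bx[0])
def W(x,y,z): return np.r_[O+x*bx+y*by,z]
def Q(yaw): return [0,np.cos(yaw/2),np.sin(yaw/2),0]   # Rz(yaw)*Rx(pi)
def push(a,gap,z):  # tool behind post at cam angle a, tool x along the push direction
    return W(55+62*np.cos(a)-(19+gap)*np.sin(a),62*np.sin(a)+(19+gap)*np.cos(a),z),Q(a+B-np.pi/2)
E
python3 - <<'E'
from h import *
r.grip(0)
p,q=push(1.93,10,200)
r.move_pose(p,q);print(r.get_joints(),r.get_tool_pos())
print(r.move_straight(push(1.93,10,60)[0],speed=100,contact_N=8),r.get_tool_pos())
f0=np.array(r.get_wrist_force())
for a in np.arange(1.93,0.55,-0.12):
    p,q=push(a,0,60); r.move_straight(p,q,speed=50)
    print(round(a,2),(np.array(r.get_wrist_force())-f0).round(1))
cv2.imwrite("pics/t1.png",cv2.resize(r.get_image("top")[170:310,220:430,::-1],None,fx=3.8,fy=3.8))
print(r.get_t())
E
```

```text
[ 1.21630770e-01  2.65890654e-01  1.72474164e+00 -3.07890433e-04
  1.15086733e+00 -2.73441372e-01] [520.77947247  75.15247357 200.01830315]
False [521.04614504  75.93263003  60.56812176]
1.93 [0.3 1.  0.2]
1.81 [ 0.2 -0.2  0.8]
1.69 [ 2.2 -1.2  1.8]
1.57 [ 1.7 -0.6  1.6]
1.45 [ 1.  -0.9  2.3]
1.33 [ 1.  -0.9  1.6]
1.21 [-0.1  0.1  2.3]
1.09 [-0.2 -0.5  0.4]
0.97 [-1.9 -1.2  0.6]
0.85 [-1.9 -0.2  0.5]
0.73 [-2.6  0.5  0.1]
0.61 [-1.4 -0.8 -0.1]
8.85
```

View pics/t1.png

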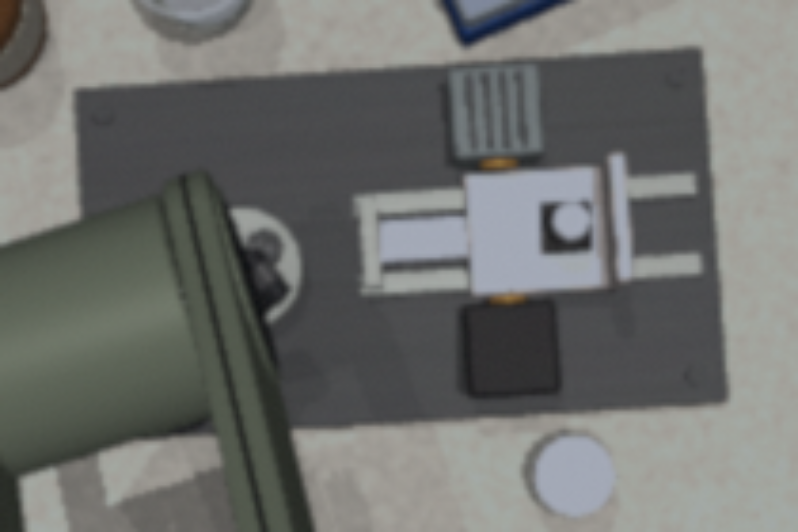

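The disc has moved left, to about (255,265) in the crop, so the cam is turning with the arm. The slide hasn't moved. I'll carry on to near zero, back off and measure.

Run:
```python
from h import *
for a in (.49,.37,.25,.13,.03):
    p,q=push(a,0,60); r.move_straight(p,q,speed=50)
r.move_straight(push(.03,12,60)[0],speed=80)
r.move_straight(push(.03,12,200)[0],speed=150)
r.move_pose(W(-150,0,200),Q(B))
print(r.get_t())
cv2.imwrite("pics/t2.png",cv2.resize(r.get_image("top")[170:310,220:430,::-1],None,fx=3.8,fy=3.8))
```

```text
13.5
```

View pics/t2.png

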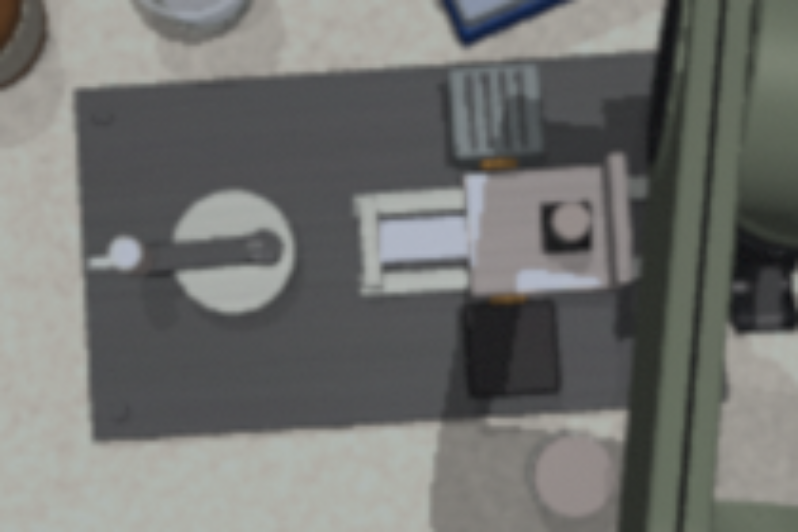

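The lever now lies over the index mark: post at (125,252), mark at (110,262) in the crop. The slide is still back, so I push the plate.

Run:
```python
from h import *
p=ray("top",(220+125/3.8,170+252/3.8),98)[:2]-O
print("cam",np.arctan2(p@by,p@bx-55))
print(r.move_straight(W(-150,0,62),speed=100,contact_N=8))
print(r.move_straight(W(-108,0,62),speed=50,contact_N=25),r.get_wrist_force())
print(r.move_straight(W(-94,0,62),speed=15,contact_N=12),r.get_wrist_force(),(np.array(r.get_tool_pos())[:2]-O)@bx)
r.move_straight(W(-150,0,62),speed=80)
r.move_straight(W(-150,0,220),speed=150)
r.move_pose(W(-100,250,250),Q(B))
print(r.get_t())
cv2.imwrite("pics/t3.png",cv2.resize(r.get_image("top")[170:310,220:430,::-1],None,fx=3.8,fy=3.8))
```

```text
cam 0.0475037957743064
False
False [ 0.37305311 -0.44861963  0.02801884]
True [-0.40492369 -1.85525759  0.77410413] -99.0016165019429
19.775
```

View pics/t3.png

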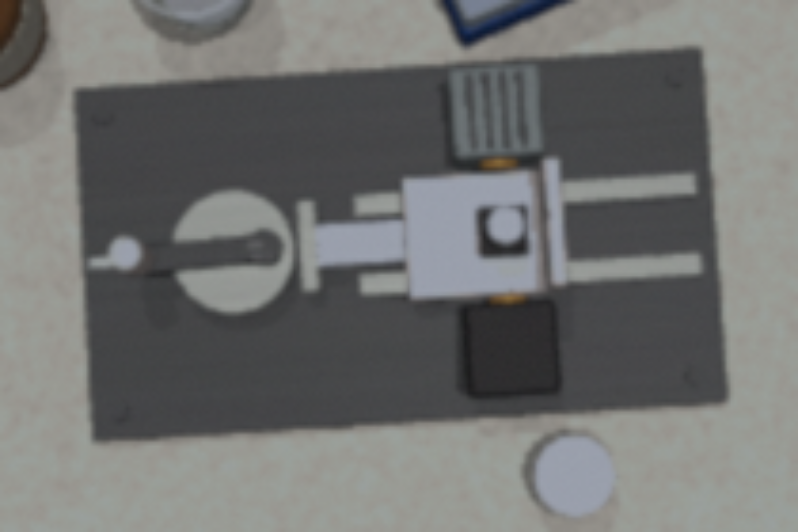

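The push plate moved from (618,215) to (553,220) in the crop, which is about 30 mm. The 12 N stop came at the expected home position, the vial lines up with the lamp and detector, and the lever is still on the mark. The arm is clear, so I hand in.

```bash
python3 -c "
from bench import r
print(r.sign_off())"
```

```text
the job is handed in; nothing more can be done
None
```

I turned the cam to its low point (about 0.05 rad by camera), then pushed the slide about 30 mm to its end stop, backed the arm clear and handed the job in at about 20 s; no verdict was returned.

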